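# Lay the tall vase down in the gift crate

### The job

A tall stoneware vase stands upright in the long low gift crate, close to one end board. Using only your fingertips, without gripping or lifting it, tip the vase over towards the empty length of the crate and ease it down so that it lands gently on its side on the crate floor, then push it gently back along the crate until its foot is against that end board, leaving the other end free for the candle. Do not disturb the candle jar, the ribbon spool or the little pot.

Things in the scene. Friction and masses are not known exactly. Their poses are not given: they have to be found in the camera images.
- crate: Long, low open-topped wooden gift crate, fixed to the bench. Origin: centre of its underside. Its y axis runs along its length towards the end board beside which the vase stands; z up. Outside 130 (x) x 418 (y) x 40 (z) mm; inside 112 x 400 mm; floor 10 mm thick (the vase stands on it); boards 9 mm thick, top edges 40 mm above the bench
- stop (a point): Middle of the inner face of the end board beside which the vase stands (the stop), 48 mm above the bench and 200 mm from the crate's origin along its +y axis
- vase: Tall plain white stoneware cylinder vase, loose, about 0.6 kg, upright at the start near the stop. Outside diameter 76 mm, height 230 mm; closed foot with a terracotta band. Origin: centre of the underside of its foot; z axis from foot to mouth. Pushed sideways at the rim it tips about the edge of its foot, balances at about 18 degrees, and beyond that falls hard unless held back
- vase_foot (a point): Centre of the underside of the vase's foot (same point as the vase's origin)
- vase_mouth (a point): Centre of the vase's open mouth, in the plane of the rim, 230 mm from the foot along its axis. Inside diameter 66 mm, wall 5 mm, hollow down to 8 mm above the foot; wide enough for fingertips to reach in and steer or hold back the rim
- candle_jar: Squat jar candle with dark wooden lid, 72 mm diameter, 85 mm high, loose, on the bench beside the crate; to be left alone. Origin: centre of its underside
- ribbon_spool: Spool of ribbon lying flat, 90 mm diameter, 31 mm high, loose, on the bench beside the crate; to be left alone. Origin: centre of its underside
- small_pot: Little empty terracotta pot, 76 mm across its rim, 70 mm high, loose, on the bench beside the crate; to be left alone. Origin: centre of its underside
Mind the look-alikes: they are no part of the job. Of the things that look like the vase, the largest one is meant.

How it is judged (in metres and radians):
On the way:
1. the vase lies on its side on the crate floor (angle between vase's own z axis and vertical between 1.5 and 1.64 rad and height (world z) of vase_mouth below 0.056 m), for 0.1 s.
At the end, for the whole second after the job is handed in: The vase lies at rest on its side on the crate floor (axis level within 4 degrees, axis no higher than 56 mm above the bench), mouth towards the empty end, its foot within 8 mm of the end board it stood beside; the robot has let go (all of step 1 and height (world z) of vase_foot below 0.056 m and y of vase_foot in the frame of stop above -0.008 m and y of vase_mouth in the frame of stop below -0.2 m and linear speed of vase below 0.03 m/s and angular speed of vase below 0.3 rad/s); the robot touches nothing.
It fails at once if the vase falls, is dropped from more than about 25 mm, or is knocked (turns faster than 3.5 rad/s or its foot moves faster than 0.5 m/s) (angular speed of vase above 3.5 rad/s or linear speed of vase above 0.5 m/s).
It fails at once if the vase is lifted off the crate floor (height (world z) of vase_foot above 0.062 m or height (world z) of vase_mouth above 0.256 m or (angle between vase's own z axis and vertical below 0.3 rad and height (world z) of vase_foot above 0.034 m) or (angle between vase's own z axis and vertical above 0.7 rad and height (world z) of vase_mouth above 0.228 m) or (angle between vase's own z axis and vertical above 1.1 rad and height (world z) of vase_mouth above 0.165 m)).
It fails at once if the vase is pinched or pressed hard (more than 30 N from the fingers) (contact force between the fingers and vase above 30 N).
It fails at once if the candle jar, ribbon spool or little pot is disturbed (moved over 15 mm) (distance of any of candle_jar, ribbon_spool, small_pot from where it was at the start of the episode above 0.015 m).
It also fails if it takes over 67 s, if anything falls off the work surface, if the arm or the gripper's body presses on something with over 40 N, if the wrist force passes 120 N, or if a joint passes its speed limit or range.

### The arm

A 6-joint arm with a two-finger parallel gripper is mounted at the origin on the work surface. World frame = base frame: x ahead of the robot, y to its left, z up, the work surface at z = 0. Lengths are in mm, angles in rad, forces in N, time in s.
With the tool pointing down it reaches from about 350 to 875 mm from the base axis. Payload 4.2 kg.
Tool frame: the origin (TCP) lies midway between the tips of the shut fingers; the grasp point (between the pads) lies 19 mm behind it; x points along the fingers, y is the direction in which the jaws open and shut, and the axes are right-handed (so a half turn about x gives the same grasp; the last joint's range is limited). The gripper opens to 85 mm and grips with 20 to 120 N. Pads are 22 mm wide; open, the fingers measure 114 mm over their backs; the gripper's body (76 mm by 85 mm) begins 54 mm behind the grasp point. The pads swing forward as they close: fully open they stand 13 mm farther back than shut.
Start: joints at [1.4, 0.385, 0.008, 0, -1.194, -0.259], TCP at [260.397, 568.148, 231.312] pointing down, gripper open.
Joint ranges: [-3.14, 3.14], [-1.21, 2.06], [-1.07, 1.41], [-3.16, 2.05], [-2.99, -0.16], [-3.1, 3.1]. Speed limits (rad/s): [2.79, 2.79, 3.14, 3.14, 3.14, 3.14].

### API

Orientations are given as a unit quaternion [x, y, z, w].
In Python, from bench import readout, imaging, arm gives the robot as it stands.
- The arm moves only by the tool arm_command, never from a script. Its argument "increments" is a list of rows, each a list of 3 entries, a list of its own where there are three numbers: the turn, a rotation vector about the world's x, y, z in degrees, then the shift along the world's x, y, z in mm, then the closure, from 0 (fully open) to 1 (shut). In form: [[[ax, ay, az], [tx, ty, tz], fingers], ...]. A call has exactly 5 rows; each row is the pose to reach, as a shift and turn from the pose measured when the call began; what a row does not reach only later rows make up. A row lasts 1/10 s, in which the tool goes at most 50 mm and 8.59 degrees, less where a joint would pass 70% of its speed; a pose out of reach is approached as far as the arm can. A call with a gripper value outside its range is refused whole. The fingers move at their own pace and stop on an object; the grip force is fixed at half the most. Time passes only in rows, so rows that repeat a pose let the fingers close, or fill a call up. It gives the time, the measured TCP pose, the force and the opening at its end, in the units of the state.
- readout.read_state(): the state, without advancing time (a new reading comes with each control period).
- imaging.get_image(name): name is "scene" or "top" or "wrist"; returns (picture, depth): 384x512x3 uint8, blue, green, red; 384x512 float32, mm along the optical axis (not along the pixel's ray), 0 where there is no reading.
- imaging.camera_info(name): a dict with "vfov" (degrees; the focal length in pixels is half the picture's height over the tangent of half this angle, whatever the lens; pixels are square), "cx", "cy" (the principal point, pixels), "eye" and "rotation" of the camera in the world; the wrist camera has in their place "T_tool_cam" (4x4, takes a point from camera to tool coordinates, whose origin is the TCP and whose axes are the tool frame's). Camera axes: x right, y down, z forward; pixel columns grow to the right and rows downward; lengths in mm; the calibration is good to about 2 mm. The wrist camera is an equidistant fisheye: a pixel r from the principal point sees the ray r / f radians off the axis. A picture is of the moment at which its call begins: read the wrist's pose just before it. camera_info takes no time and is no camera call.
- arm.job_done(): hands the job in, once; it reports no verdict.
The state is a dict: "clock": time; "joints": joint angles; "joint_vel": joint speeds; "joint_efforts": joint torques, N m; "position": TCP position; "ee_rot": TCP orientation; "contact_force": force on the tool from outside, world axes, zero at the start; "wrist_torque": the same for the moment, N m; "gripper_width": finger opening in mm.
Only numpy, scipy, OpenCV 4.12 (cv2) and the standard library are available. Lean on these libraries where they do the work, as an engineer would, in place of code of your own. Each camera call takes 0.05 s, during which the arm holds its last target. There are 200 camera calls.

## Working session

There is one attempt and no reset: what is moved stays moved. The work goes in short steps, Python scripts to look and compute and a tool call to move; the robot and the scene stay as the last step left them, time stands still between calls to the robot, and variables do not carry over. Pictures are saved under pics/ and viewed, about 8 in all and at most 12, crops included, and the job is handed in when it is done.

Besides the shell and the picture viewer there is one more tool, called after "Call:" as name(argument=value, ...) on one line, values as JSON. arm_command: Moves the arm, as the interface text tells. Its arguments: {"type":"object","properties":{"increments":{"type":"array","items":{"type":"array"}}},"required":["increments"]}

```bash
mkdir -p pics; cat > h.py <<'E'
import numpy as np, cv2
from bench import readout, imaging, arm
def cloud(n):
    im,d=imaging.get_image(n); c=imaging.camera_info(n)
    h,w=d.shape; f=h/2/np.tan(np.radians(c['vfov'])/2)
    u,v=np.meshgrid(np.arange(w),np.arange(h))
    p=np.stack([(u-c['cx'])/f*d,(v-c['cy'])/f*d,d],-1)
    P=p@np.array(c['rotation']).T+np.array(c['eye'])
    P[d==0]=np.nan
    return im,P
E
python3 - <<'E'
from h import *
s=readout.read_state();print(s)
ims=[]
for n in('scene','top'):
    im,P=cloud(n);np.save(n+'.npy',P);cv2.imwrite(n+'.png',im);ims.append(im)
    c=imaging.camera_info(n);print(n,c)
cv2.imwrite('pics/a.png',cv2.resize(ims[0],(800,600)));cv2.imwrite('pics/b.png',cv2.resize(ims[1],(800,600)))
E
```

```text
{'clock': 0.0, 'joints': array([ 1.39957699e+00,  3.85578226e-01,  6.64376433e-03, -5.31469170e-04,
       -1.19398472e+00, -2.58584222e-01]), 'joint_vel': array([0.00041671, 0.00043723, 0.00095506, 0.00081383, 0.00065052,
       0.00013012]), 'joint_efforts': array([ 1.12897674e-04, -3.92289555e+01,  1.88406211e+01,  4.18622062e+00,
       -4.53539193e-03, -4.60376484e-06]), 'position': array([260.17405846, 567.64059612, 230.21069502]), 'ee_rot': array([-0.69068455,  0.15161665,  0.69096795,  0.15010175]), 'contact_force': array([-0.61471982,  0.66927703, -0.02568968]), 'wrist_torque': array([-0.01915813,  0.02189793,  0.01215605]), 'gripper_width': 85.65859928251285}Traceback (most recent call last):
  File "<stdin>", line 5, in <module>
  File "h.py", line 8, in cloud
    P=p@np.array(c['rotation']).T+np.array(c['eye'])
      ~^~~~~~~~~~~~~~~~~~~~~~~~~~
ValueError: matmul: Input operand 1 has a mismatch in its core dimension 0, with gufunc signature (n?,k),(k,m?)->(n?,m?) (size 4 is different from 3)
```

Camera rotation is a quaternion.

```bash
sed -i "s/np.array(c\['rotation'\]).T/R.from_quat(c['rotation']).as_matrix().T/; 1a from scipy.spatial.transform import Rotation as R" h.py
python3 - <<'E'
from h import *
ims=[]
for n in('scene','top'):
    im,P=cloud(n);np.save(n+'.npy',P);cv2.imwrite(n+'.png',im);ims.append(im)
    c=imaging.camera_info(n);print(n,c)
    hsv=cv2.cvtColor(im,cv2.COLOR_BGR2HSV)
    m=(hsv[...,1]<50)&(hsv[...,2]>130)&(P[...,2]>60)
    k,l,st,ce=cv2.connectedComponentsWithStats(m.astype(np.uint8))
    for i in range(1,k):
        if st[i,4]>150:
            q=P[l==i];print(st[i],np.round(np.nanpercentile(q,[2,50,98],axis=0)))
cv2.imwrite('pics/a.png',cv2.resize(ims[0],(800,600)));cv2.imwrite('pics/b.png',cv2.resize(ims[1],(800,600)))
E
```

```text
scene {'vfov': 42.00816834873997, 'cx': 241.85018451191732, 'cy': 193.16715981539863, 'eye': array([1169.92176529, -369.56370962,  907.08718047]), 'rotation': array([ 0.82857727,  0.39427437, -0.17962282, -0.3546027 ])}
[246   0  41  10 255] [[-97. 643. 242.]
 [-40. 682. 245.]
 [ -9. 740. 248.]]
top {'vfov': 47.17608761569367, 'cx': 257.7664582354992, 'cy': 187.5751449885445, 'eye': array([ 466.22592534,   91.60786485, 1114.79867221]), 'rotation': array([ 0.71489205, -0.69846673,  0.01860161, -0.02697338])}
[224 173  37  37 164] [[479.  98. 236.]
 [510. 133. 239.]
 [551. 168. 242.]]
```

View pics/a.png

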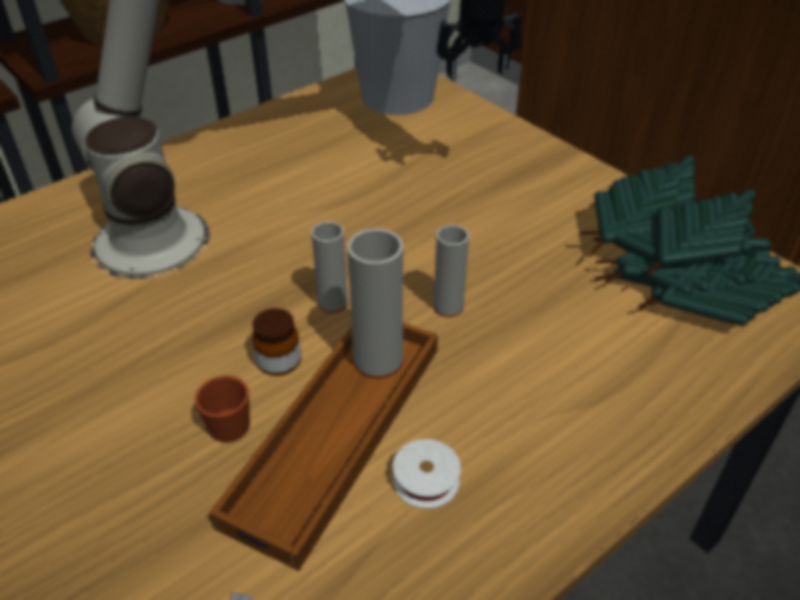

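View pics/b.png

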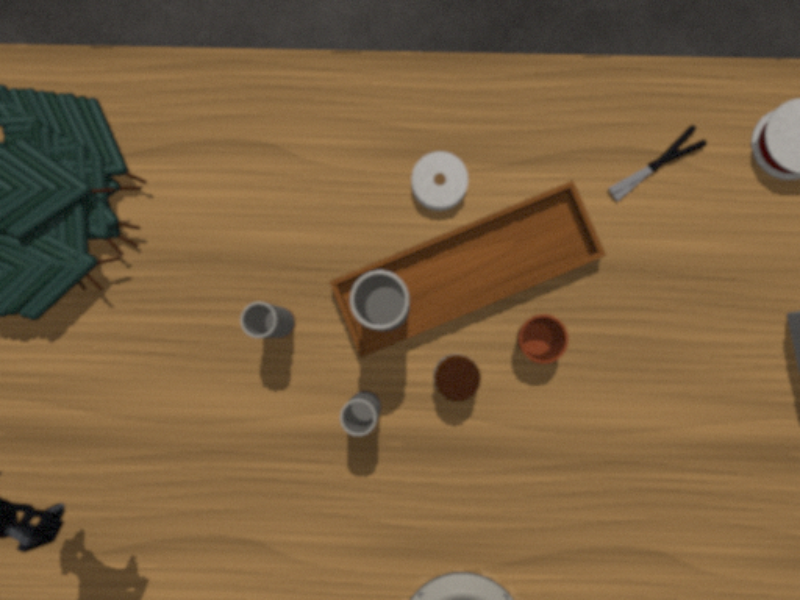

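Three look-alike white cylinders. In the 800x600 views they are: the large one in the crate at scene (376,300) / top (380,300), and two small ones outside it at scene (328,265) and (451,270), top (260,320) and (360,415). The large one is the only one in the crate and the biggest, so it fits. I'll measure it and confirm with a crop.

```bash
python3 - <<'E'
from h import *
im=cv2.imread('top.png');P=np.load('top.npy')
hsv=cv2.cvtColor(im,cv2.COLOR_BGR2HSV)
Z=P[...,2]
# crate by height 32..48 rim in window
def reg(m,x0,y0,x1,y1):
    k=np.zeros(m.shape,bool);k[y0:y1,x0:x1]=1;return m&k
m=reg((Z>30)&(Z<50),205,110,395,235)
# remove spool / vase side / jar : keep brown-saturated
m&=hsv[...,1]>110
k,l,st,ce=cv2.connectedComponentsWithStats(m.astype(np.uint8),connectivity=8)
for i in range(1,k):
    if st[i,4]>60: print(st[i])
i=1+np.argmax(st[1:,4]); q=P[l==i][:,:2].astype(np.float32)
r=cv2.minAreaRect(q);print('crate rect',r);print(cv2.boxPoints(r))
# vase rim: top ring
v=reg(Z>235,215,165,270,220)
q=P[v][:,:2].astype(np.float32);print('rim',np.median(P[v],0),cv2.minEnclosingCircle(q))
c,_=cv2.findContours(reg(Z>225,215,165,270,220).astype(np.uint8),0,2)
c=max(c,key=len)[:,0];e=cv2.fitEllipse(c);print('ell',e)
for n,w,lo in(('jar',(275,225,312,262),70),('spool',(260,95,302,138),22),('pot',(328,198,368,236),55)):
    a=reg(Z>lo,*w);q=P[a][:,:2].astype(np.float32);print(n,cv2.minEnclosingCircle(q),np.nanmax(P[a][:,2]))
for n,w in(('s1',(150,188,180,220)),('s2',(215,250,245,285))):
    a=reg(Z>100,*w);q=P[a];print(n,cv2.minEnclosingCircle(q[:,:2].astype(np.float32)),q[:,2].max())
o=im.copy();o[m]=(0,255,0);o[v]=(255,0,0)
cv2.imwrite('pics/c.png',cv2.resize(o[110:290,140:400],None,fx=3,fy=3,interpolation=0))
E
```

```text
[ 211  115  177  114 1672]
[340 204  20  25  90]
crate rect ((578.0218505859375, 6.1326446533203125), (130.03814697265625, 419.2411193847656), 23.935909271240234)
[[ 433.5483   171.34662]
 [ 603.6405  -211.83969]
 [ 722.49536 -159.08133]
 [ 552.4032   224.10498]]
rim [515.89875488 133.07050022 238.81461798] ((514.3555908203125, 133.65341186523438), 37.763427734375)
ell ((242.20083618164062, 191.4346923828125), (36.92787551879883, 37.09101486206055), 135.23422241210938)
jar ((407.1352233886719, 19.304445266723633), 31.295429229736328) 90.22108804572099
spool ((720.9230346679688, 52.19248962402344), 44.95254898071289) 37.04801938555033
pot ((470.4713439941406, -109.05787658691406), 37.80415725708008) 73.49255677994552
s1 ((487.23223876953125, 306.28424072265625), 25.361011505126953) 157.3118941978239
s2 ((355.10369873046875, 162.8924102783203), 25.516845703125) 156.44972415659504
```

View pics/c.png

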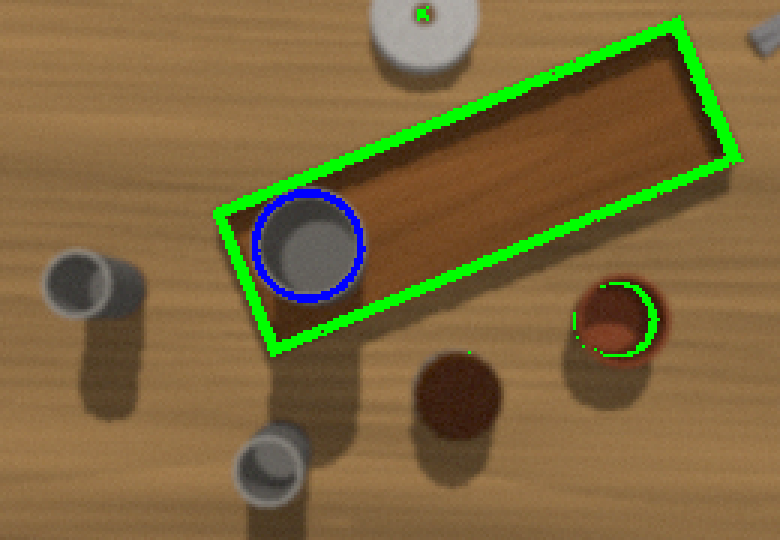

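The crop shows the large cylinder (rim ringed blue at (308,245)), Ø76 mm with its top at 239 mm, standing in the crate, whose rim is outlined green. The two small ones measure Ø50 x 157 mm and stand outside, so the large one is the vase.

Crate centre is (578,6), with +y along (-0.406, 0.914). The vase centre is about 20 mm short of the stop. Next I'll work out the tool turn.

```bash
python3 - <<'E'
from h import *
s=readout.read_state();A=R.from_quat(s['ee_rot']);print(A.as_matrix().round(3))
uy=np.array([-.4058,.914,0])
for sg in(1,-1):
    x=np.array([0,0,-1.]);y=sg*uy;z=np.cross(x,y)
    B=R.from_matrix(np.array([x,y,z]).T);print(sg,(B*A.inv()).as_rotvec(True).round(1))
print(s['position'],np.array([514.5,133.5,290])-s['position'])
E
```

```text
[[-0.001 -0.417 -0.909]
 [-0.002 -0.909  0.417]
 [-1.     0.002 -0.   ]]
1 [ 0.000e+00 -1.000e-01 -1.314e+02]
-1 [ 0.1  0.  48.6]
[260.21793869 567.7650378  230.45821107] [ 254.28206131 -434.2650378    59.54178893]
```

Call:
arm_command(increments=[[[0,0,-8],[0,0,50],0.73],[[0,0,-16],[20,-20,80],0.73],[[0,0,-24],[50,-60,80],0.73],[[0,0,-32],[80,-100,80],0.73],[[0,0,-40],[110,-140,80],0.73]])

```text
clock: 0.65
position: [370.7, 426.3, 310.4]
ee_rot: [-0.596, 0.38, 0.597, 0.379]
contact_force: [0.6, 1.0, 0.4]
gripper_width: 23.1
```

Call:
arm_command(increments=[[[0,0,-8],[25,-40,0],0.73],[[0,0,-16],[45,-80,0],0.73],[[0,0,-24],[65,-120,0],0.73],[[0,0,-32],[85,-160,0],0.73],[[0,0,-40],[105,-200,0],0.73]])

```text
clock: 1.15
position: [476.0, 224.4, 310.3]
ee_rot: [-0.429, 0.562, 0.43, 0.561]
contact_force: [0.6, 0.5, 0.7]
gripper_width: 22.9
```

```bash
cat > st.py <<'E'
from h import *
s=readout.read_state()
for k in('clock','joints','position','contact_force','gripper_width'):print(k,np.round(s[k],2))
A=R.from_quat(s['ee_rot']);uy=np.array([-.4058,.914,0]);ux=np.array([.914,.4058,0])
d=A.as_matrix()[:,0];p=s['position']-np.array([578,6.1,0])
print('tilt',np.degrees(np.arctan2(d@uy,-d[2])).round(1),'xt',(d@ux).round(3),'crate xyz',(p@ux).round(1),(p@uy).round(1),p[2].round(1))
import sys
t=np.radians(float(sys.argv[1])) if len(sys.argv)>1 else 0
x=uy*np.sin(t)-np.array([0,0,1])*np.cos(t);z=np.cross(x,uy);z/=np.linalg.norm(z);y=np.cross(z,x)
print('turn to',(R.from_matrix(np.array([x,y,z]).T)*A.inv()).as_rotvec(True).round(1))
E
python3 st.py
```

```text
clock 1.15
joints [ 0.75  0.17 -0.09 -0.   -1.31 -1.01]
position [476.04 224.41 310.27]
contact_force [0.63 0.46 0.65]
gripper_width 22.94
tilt 0.1 xt -0.002 crate xyz -4.6 240.9 310.3
turn to [ -0.1  -0.1 -50.8]
```

Call:
arm_command(increments=[[[0,0,-8.5],[8,-18,0],0.73],[[0,0,-17],[16,-36,0],0.73],[[0,0,-25.5],[24,-54,0],0.73],[[0,0,-34],[32,-73,0],0.73],[[0,0,-42.5],[38.5,-91,-10],0.73]])

```text
clock: 1.65
position: [515.4, 132.7, 301.2]
ee_rot: [-0.194, 0.679, 0.195, 0.681]
contact_force: [0.7, -0.1, 0.0]
gripper_width: 22.9
```

Call:
arm_command(increments=[[[0,0,-8.3],[0,0,-10],0.73],[[0,0,-8.3],[0,0,-20],0.73],[[0,0,-8.3],[0,0,-20],0.73],[[0,0,-8.3],[0,0,-20],0.73],[[0,0,-8.3],[0,0,-20],0.73]])

```text
clock: 2.15
position: [515.6, 133.2, 281.7]
ee_rot: [-0.145, 0.691, 0.146, 0.693]
contact_force: [-0.4, -0.3, -0.3]
gripper_width: 23.2
```

```bash
python3 st.py; python3 - <<'E'
from h import *
s=readout.read_state();print(imaging.camera_info('wrist'))
im,d=imaging.get_image('wrist');cv2.imwrite('pics/d.png',im)
im,P=cloud('top');cv2.imwrite('pics/e.png',cv2.resize(im[130:260,170:330],None,fx=4,fy=4))
E
```

```text
clock 2.15
joints [ 0.56  0.19 -0.14 -0.   -1.24 -1.71]
position [515.59 133.2  281.71]
contact_force [-0.43 -0.32 -0.3 ]
gripper_width 23.16
tilt 0.1 xt 0.003 crate xyz -5.5 141.5 281.7
turn to [-0.2  0.1  0.2]
{'vfov': 65.70646984690485, 'cx': 253.35712522179503, 'cy': 193.20375026120115, 'T_tool_cam': array([[ 1.15397602e-05, -2.62595673e-01,  9.64905960e-01,
        -1.43342493e+02],
       [ 9.99999474e-01, -9.86909702e-04, -2.80543372e-04,
         9.54823791e-01],
       [ 1.02594453e-03,  9.64905456e-01,  2.62595524e-01,
        -6.75904780e+01],
       [ 0.00000000e+00,  0.00000000e+00,  0.00000000e+00,
         1.00000000e+00]])}
```

View pics/d.png

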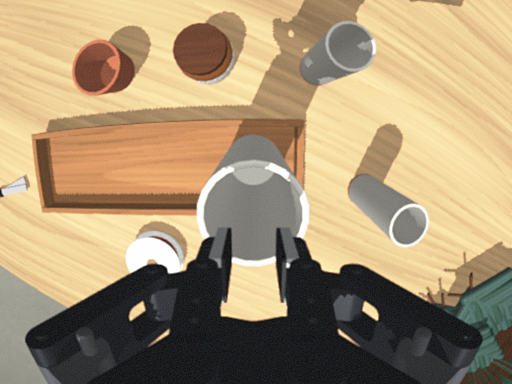

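The wrist view shows the two fingers (tips near (225,290) and (285,290)) straddling the mouth (ring centre (253,213)), both inside its projected diameter. I'll descend into the mouth and push the rim towards -y.

Call:
arm_command(increments=[[[0,0,0],[-1,0,-15],0.73],[[0,0,0],[-1,0,-30],0.73],[[0,0,0],[-1,0,-45],0.73],[[0,0,0],[-1,0,-60],0.73],[[0,0,0],[-1,0,-70],0.73]])

```text
clock: 2.75
position: [514.3, 133.2, 211.0]
ee_rot: [-0.145, 0.691, 0.146, 0.693]
contact_force: [0.3, -0.5, 0.3]
gripper_width: 23.2
```

```bash
python3 st.py
```

```text
clock 2.75
joints [ 0.56  0.24 -0.25 -0.   -1.07 -1.71]
position [514.32 133.24 210.98]
contact_force [ 0.28 -0.51  0.33]
gripper_width 23.24
tilt 0.1 xt 0.003 crate xyz -6.6 142.1 211.0
turn to [-0.2  0.1  0.2]
```

```bash
cat > plan.py <<'E'
# plan.py pivot_y th1 [dth] : rows along the tipping arc, from measured pose
import sys; from h import *
py,th0,dt,h=map(float,sys.argv[1:5]); off=float(sys.argv[5]) if len(sys.argv)>5 else 0
s=readout.read_state();A=R.from_quat(s['ee_rot'])
uy=np.array([-.4058,.914,0]);ux=np.array([.914,.4058,0]);O=np.array([578,6.1,0])
for i in range(1,6):
    th=th0+dt*i;t=np.radians(th);f=np.radians(min(th,60))
    y=py+38*np.cos(t)-h*np.sin(t);z=10+38*np.sin(t)+h*np.cos(t)+off
    x=uy*np.sin(f)-np.array([0,0,1])*np.cos(f);yy=np.cross(ux,x)
    T=R.from_matrix(np.array([x,yy,ux]).T)
    print(th,(T*A.inv()).as_rotvec(True).round(1).tolist(),(O-6.5*ux+uy*y+[0,0,z]-s['position']).round(1).tolist())
E
python3 plan.py 104 0 2 201
```

```text
2.0 [1.7, 0.9, 0.2] [3.0, -6.4, 1.2]
4.0 [3.5, 1.7, 0.2] [5.8, -12.9, 2.2]
6.0 [5.3, 2.5, 0.2] [8.7, -19.4, 2.9]
8.0 [7.2, 3.3, 0.2] [11.6, -25.9, 3.4]
10.0 [9.0, 4.1, 0.2] [14.5, -32.4, 3.6]
```

Call:
arm_command(increments=[[[1.8,0.8,0],[3,-6.4,1.2],0.73],[[3.6,1.6,0],[5.8,-13,2.2],0.73],[[5.4,2.4,0],[8.7,-19.5,2.9],0.73],[[7.2,3.2,0],[11.6,-26,3.4],0.73],[[9,4,0],[14.5,-32.5,3.6],0.73]])

```text
clock: 3.25
position: [529.1, 101.0, 215.0]
ee_rot: [-0.084, 0.701, 0.206, 0.678]
contact_force: [-0.1, 0.2, -0.2]
gripper_width: 22.8
```

```bash
python3 st.py; python3 plan.py 104 10 2 201; cat > look.py <<'E'
from h import *
import sys
im,P=cloud('scene')
# vase points: grey-ish pixels in region, in crate coords
q=P-np.array([578,6.1,0]);uy=np.array([-.4058,.914,0]);ux=np.array([.914,.4058,0])
X=q@ux;Y=q@uy;Z=q[...,2];hsv=cv2.cvtColor(im,cv2.COLOR_BGR2HSV)
m=(abs(X)<56)&(Y<200)&(Y>-200)&(Z>14)&(hsv[...,1]<60)&(hsv[...,2]>60)
b=m&(X>5)
print(m.sum(),'Y',np.percentile(Y[m],[1,99]).round(1),'Z',np.percentile(Z[m],[1,99]).round(1))
# silhouette axis via PCA of points
p=np.c_[Y[m],Z[m]];c=p.mean(0);w,v=np.linalg.eigh(np.cov((p-c).T));a=v[:,1]*np.sign(v[1,1])
print('tilt',np.degrees(np.arctan2(-a[0],a[1])).round(1),'centre',c.round(1))
if len(sys.argv)>1: cv2.imwrite('pics/'+sys.argv[1],cv2.resize(im[120:370,130:330],None,fx=2.4,fy=2.4))
E
python3 look.py f.png
```

```text
clock 3.25
joints [ 0.38  0.28 -0.13 -0.19 -1.17 -1.47]
position [529.11 100.96 214.99]
contact_force [-0.1   0.16 -0.17]
gripper_width 22.81
tilt 10.0 xt 0.004 crate xyz -6.2 106.5 215.0
turn to [-9.3 -3.9  0.2]
12.0 [1.7, 1.0, 0.2] [2.6, -6.7, -0.5]
14.0 [3.5, 1.8, 0.2] [5.5, -13.2, -0.8]
16.0 [5.4, 2.6, 0.2] [8.4, -19.7, -1.3]
18.0 [7.2, 3.4, 0.2] [11.3, -26.2, -2.1]
20.0 [9.0, 4.2, 0.2] [14.2, -32.6, -3.1]
6713 Y [  5.4 192.6] Z [ 32.  566.3]
tilt 3.0 centre [ 82.1 400.2]
```

View pics/f.png

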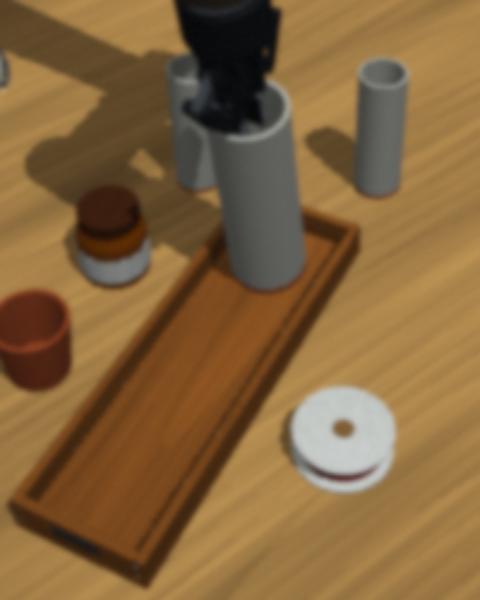

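The vase (foot at (268,265), mouth at (250,110)) is tilting towards the empty length with the fingers in its mouth. I'll carry on past balance.

Call:
arm_command(increments=[[[1.8,0.9,0],[2.6,-6.7,-0.5],0.73],[[3.6,1.7,0],[5.5,-13.2,-0.8],0.73],[[5.4,2.5,0],[8.4,-19.7,-1.3],0.73],[[7.2,3.4,0],[11.3,-26.2,-2.1],0.73],[[9,4.2,0],[14.2,-32.6,-3.1],0.73]])

```text
clock: 3.8
position: [544.4, 67.2, 212.1]
ee_rot: [-0.023, 0.707, 0.263, 0.656]
contact_force: [-0.1, -0.2, 0.4]
gripper_width: 23.2
```

```bash
sed -i "s/(Z>14)/(Z>14)\&(Z<250-0.7*(130-Y).clip(0))/" look.py; python3 st.py|grep -v turn; python3 plan.py 104 20 2 201;python3 look.py
```

```text
clock 3.8
joints [ 0.21  0.35 -0.01 -0.36 -1.3  -1.26]
position [544.39  67.15 212.13]
contact_force [-0.14 -0.16  0.39]
gripper_width 23.21
tilt 20.0 xt 0.001 crate xyz -5.9 69.4 212.1
22.0 [1.8, 0.8, 0.3] [1.7, -5.2, -1.5]
24.0 [3.6, 1.6, 0.3] [4.6, -11.6, -3.0]
26.0 [5.5, 2.4, 0.3] [7.4, -18.0, -4.8]
28.0 [7.3, 3.2, 0.3] [10.1, -24.2, -6.8]
30.0 [9.1, 4.0, 0.3] [12.9, -30.4, -9.1]
1384 Y [ 44.7 137.7] Z [ 27.2 217.9]
tilt 12.4 centre [ 86.8 125.1]
```

Call:
arm_command(increments=[[[1.8,0.8,0],[2.0,-5.2,-1.2],0.73],[[3.6,1.6,0],[4.6,-11.6,-3.0],0.73],[[5.5,2.4,0],[7.4,-18.0,-4.8],0.73],[[7.3,3.2,0],[10,-24.2,-6.8],0.73],[[9.1,4.0,0],[12.9,-30.4,-9.1],0.73]])

```text
clock: 4.35
position: [558.1, 35.2, 202.4]
ee_rot: [0.04, 0.706, 0.319, 0.631]
contact_force: [-0.6, -1.4, -0.5]
gripper_width: 22.9
```

```bash
python3 st.py|grep -v turn; python3 plan.py 104 30 2.5 201;python3 look.py g.png
```

```text
clock 4.35
joints [ 0.06  0.44  0.09 -0.49 -1.44 -1.11]
position [558.08  35.24 202.42]
contact_force [-0.57 -1.43 -0.46]
gripper_width 22.9
tilt 30.0 xt 0.002 crate xyz -6.4 34.7 202.4
32.5 [2.3, 0.9, 0.3] [2.6, -6.1, -2.5]
35.0 [4.6, 1.9, 0.3] [5.9, -13.6, -6.0]
37.5 [6.9, 2.9, 0.3] [9.2, -21.0, -9.8]
40.0 [9.1, 3.9, 0.3] [12.4, -28.2, -14.0]
42.5 [11.4, 5.0, 0.3] [15.5, -35.2, -18.6]
908 Y [ 19.4 142.7] Z [ 29.4 190.6]
tilt 31.4 centre [ 76.5 115.9]
```

View pics/g.png

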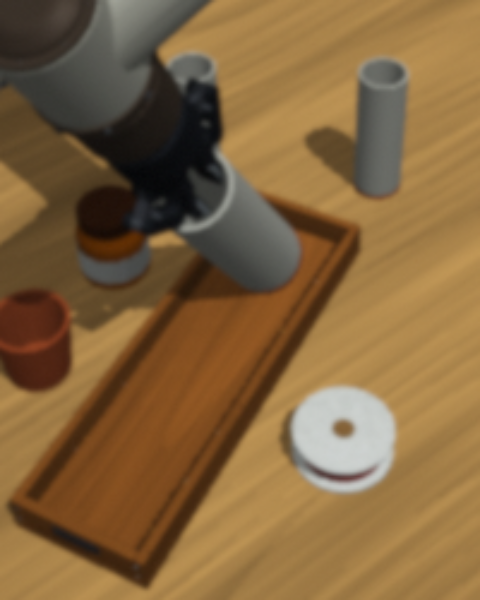

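The vase is leaning about 30° and held back by the fingers. Its foot edge hasn't moved and the neighbours are clear.

Call:
arm_command(increments=[[[2.3,0.9,0],[2.8,-6.4,-2.5],0.73],[[4.6,1.9,0],[5.9,-13.6,-6.0],0.73],[[6.9,2.9,0],[9.2,-21,-9.8],0.73],[[9.1,3.9,0],[12.4,-28.2,-14],0.73],[[11.4,5,0],[15.5,-35.2,-18.6],0.73]])

```text
clock: 4.9
position: [574.4, -2.1, 182.2]
ee_rot: [0.117, 0.699, 0.385, 0.591]
contact_force: [0.9, -0.9, -0.4]
gripper_width: 23.2
```

```bash
python3 st.py|grep -v turn; python3 plan.py 104 42.5 2.5 201;python3 look.py
```

```text
clock 4.9
joints [-0.09  0.57  0.22 -0.64 -1.62 -0.97]
position [574.37  -2.14 182.18]
contact_force [ 0.93 -0.91 -0.44]
gripper_width 23.19
tilt 42.6 xt 0.002 crate xyz -6.7 -6.1 182.2
45.0 [2.3, 0.8, 0.4] [2.3, -4.7, -3.2]
47.5 [4.6, 1.8, 0.4] [5.2, -11.3, -8.4]
50.0 [6.9, 2.8, 0.4] [8.1, -17.8, -13.9]
52.5 [9.1, 3.8, 0.4] [10.8, -24.0, -19.7]
55.0 [11.4, 4.8, 0.4] [13.5, -29.9, -25.8]
1020 Y [-11.6 147.6] Z [ 39.5 176. ]
tilt 49.2 centre [ 62.3 112.7]
```

Call:
arm_command(increments=[[[2.3,0.9,0],[2.3,-4.9,-3.2],0.73],[[4.6,1.8,0],[5.2,-11.3,-8.4],0.73],[[6.9,2.8,0],[8.1,-17.8,-13.9],0.73],[[9.1,3.8,0],[10.8,-24,-19.7],0.73],[[11.4,4.8,0],[13.5,-30,-25.8],0.73]])

```text
clock: 5.45
position: [588.3, -34.4, 153.4]
ee_rot: [0.194, 0.682, 0.446, 0.546]
contact_force: [0.6, -1.1, -1.7]
gripper_width: 22.7
```

```bash
python3 st.py|grep -v turn; python3 plan.py 104 55 2 204;python3 look.py g2.png
```

```text
clock 5.45
joints [-0.2   0.72  0.34 -0.76 -1.8  -0.9 ]
position [588.32 -34.43 153.42]
contact_force [ 0.65 -1.07 -1.71]
gripper_width 22.75
tilt 55.1 xt 0.004 crate xyz -7.0 -41.2 153.4
57.0 [1.8, 0.5, 0.5] [2.6, -4.5, -0.4]
59.0 [3.7, 1.3, 0.5] [4.6, -9.0, -5.8]
61.0 [4.6, 1.7, 0.5] [6.5, -13.3, -11.3]
63.0 [4.6, 1.7, 0.5] [8.3, -17.4, -17.0]
65.0 [4.6, 1.7, 0.5] [10.0, -21.4, -22.8]
909 Y [-52.5 134.6] Z [ 48.9 150.3]
tilt 70.8 centre [ 46.  101.7]
```

View pics/g2.png

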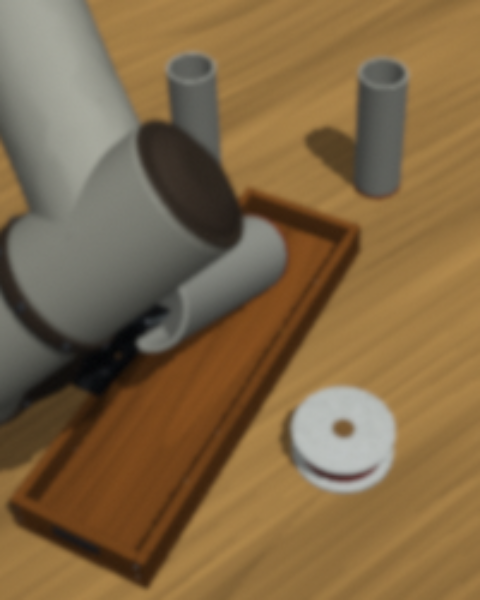

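```bash
cat > plan2.py <<'E'
import sys; from h import *
th0,dt,d0,dd,w0,dw=map(float,sys.argv[1:7])
s=readout.read_state();A=R.from_quat(s['ee_rot']).as_matrix()[:,0]
uy=np.array([-.4058,.914,0]);ux=np.array([.914,.4058,0]);O=np.array([578,6.1,0]);k=np.array([0,0,1.])
f=np.arctan2(A@uy,-A[2])
for i in range(6):
    t=np.radians(th0+dt*i);d=d0+dd*i;w=w0+dw*i
    E=uy*(104+71*np.cos(t)-230*np.sin(t))+k*(10+71*np.sin(t)+230*np.cos(t))
    T=O-6.5*ux+E+d*(uy*np.sin(f)-k*np.cos(f))-w*(uy*np.cos(f)+k*np.sin(f))
    print(th0+dt*i,(T-s['position']).round(1).tolist(),round(w,1))
E
python3 plan2.py 58 3 30 -1 26 -.8; echo; python3 plan2.py 73 3 25 -.7 22 -.8
```

```text
58.0 [1.7, -0.4, 3.1] 26.0
61.0 [5.7, -9.3, -4.2] 25.2
64.0 [9.4, -17.7, -11.9] 24.4
67.0 [13.0, -25.7, -20.1] 23.6
70.0 [16.3, -33.2, -28.7] 22.8
73.0 [19.4, -40.3, -37.7] 22.0

73.0 [19.4, -40.3, -37.7] 22.0
76.0 [22.2, -46.6, -47.3] 21.2
79.0 [24.8, -52.4, -57.2] 20.4
82.0 [27.2, -57.7, -67.4] 19.6
85.0 [29.3, -62.4, -77.9] 18.8
88.0 [31.1, -66.6, -88.6] 18.0
```

The foot band is now visible at (280,245), so the foot is rotating up. The mouth is near (165,330), with the fingers still inside. I'll keep the tool tilt at 55° and lower along the arc while narrowing the fingers.

Call:
arm_command(increments=[[[0,0,0],[3.5,-8.5,-7],0.75],[[0,0,0],[7.5,-17,-15],0.77],[[0,0,0],[11,-25,-23],0.79],[[0,0,0],[14.5,-32.5,-31.5],0.81],[[0,0,0],[17.5,-39.5,-40.5],0.83]])

```text
clock: 6.0
position: [605.9, -75.8, 109.4]
ee_rot: [0.196, 0.683, 0.446, 0.545]
contact_force: [0.8, 0.3, -1.6]
gripper_width: 14.5
```

```bash
python3 st.py|grep -v turn; python3 plan2.py 73 3 25 -.7 22 -.8;python3 look.py g3.png
```

```text
clock 6.0
joints [-0.25  0.82  0.41 -0.73 -1.8  -0.85]
position [605.85 -75.8  109.39]
contact_force [ 0.78  0.31 -1.63]
gripper_width 14.54
tilt 55.3 xt 0.004 crate xyz -7.8 -86.2 109.4
73.0 [1.6, -0.4, 3.4] 22.0
76.0 [4.4, -6.7, -6.1] 21.2
79.0 [7.0, -12.5, -16.0] 20.4
82.0 [9.3, -17.8, -26.2] 19.6
85.0 [11.4, -22.6, -36.7] 18.8
88.0 [13.3, -26.7, -47.4] 18.0
1197 Y [-20.4 113.9] Z [ 53.  118.7]
tilt 75.0 centre [48.2 92.7]
```

View pics/g3.png

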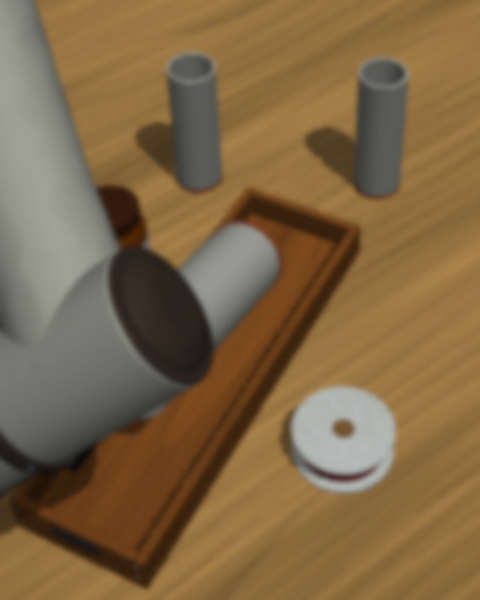

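```bash
python3 - <<'E'
from h import *
uy=np.array([-.4058,.914,0]);ux=np.array([.914,.4058,0])
for n in('scene','top'):
    im,P=cloud(n);q=P-[578,6.1,0]
    if n=='scene':
        for u,v in((197,251),(197,235),(210,270),(180,290),(150,310),(140,320),(135,330)):
            p=q[v,u];print(u,v,(p@ux).round(),(p@uy).round(),p[2].round())
    else:
        Z=P[...,2];X=q@ux;Y=q@uy
        m=(abs(X+145)<40)&(abs(Y+61)<40);print('over pot',np.nanpercentile(Z[m],[1,5,25,50,75]).round())
    cv2.imwrite('pics/h_%s.png'%n,im[100:260,140:400])
E
```

```text
197 251 142.0 -250.0 424.0
197 235 128.0 -227.0 424.0
210 270 162.0 -254.0 401.0
180 290 138.0 -290.0 389.0
150 310 100.0 -311.0 347.0
140 320 81.0 -316.0 317.0
135 330 -60.0 -212.0 37.0
over pot [ -1.  42. 543. 554. 568.]
```

The wrist is about 350 mm up, well clear of the neighbours. I'll continue easing down.

Call:
arm_command(increments=[[[0,0,0],[2,-5,-7.5],0.845],[[0,0,0],[4.5,-10,-15.5],0.86],[[0,0,0],[6.5,-14.5,-23.5],0.875],[[0,0,0],[8.5,-18.5,-31.5],0.89],[[0,0,0],[10,-22,-39.5],0.905]])

```text
clock: 6.65
position: [615.6, -98.3, 68.7]
ee_rot: [0.197, 0.683, 0.445, 0.544]
contact_force: [-1.1, 0.3, -2.7]
gripper_width: 8.3
```

```bash
python3 st.py|grep -v turn; python3 plan2.py 85 1 21.5 -.3 18.8 0;python3 look.py
```

```text
clock 6.65
joints [-0.27  0.89  0.44 -0.71 -1.79 -0.81]
position [615.57 -98.29  68.73]
contact_force [-1.06  0.28 -2.73]
gripper_width 8.27
tilt 55.3 xt 0.004 crate xyz -8.0 -110.7 68.7
85.0 [1.9, -0.6, 4.4] 18.8
86.0 [2.6, -2.2, 0.6] 18.8
87.0 [3.3, -3.8, -3.1] 18.8
88.0 [4.0, -5.3, -6.9] 18.8
89.0 [4.7, -6.8, -10.7] 18.8
90.0 [5.3, -8.1, -14.6] 18.8
1947 Y [-64.6  99.6] Z [51.3 97.8]
tilt 86.0 centre [14.5 82.4]
```

Call:
arm_command(increments=[[[0,0,0],[1,-2,-4],0.905],[[0,0,0],[2,-4,-8],0.905],[[0,0,0],[3,-6,-12],0.905],[[0,0,0],[4,-8,-16],0.905],[[0,0,0],[5,-10,-19],0.905]])

```text
clock: 7.2
position: [620.4, -108.8, 48.5]
ee_rot: [0.197, 0.683, 0.445, 0.544]
contact_force: [0.7, 0.1, 0.2]
gripper_width: 8.2
```

```bash
python3 st.py|grep -v turn; python3 look.py;  python3 - <<'E'
from h import *
im,P=cloud('wrist') if 0 else imaging.get_image('wrist');cv2.imwrite('pics/w.png',im)
E
```

```text
clock 7.2
joints [-0.28  0.93  0.46 -0.71 -1.79 -0.8 ]
position [ 620.37 -108.79   48.54]
contact_force [0.66 0.1  0.22]
gripper_width 8.19
tilt 55.4 xt 0.003 crate xyz -7.9 -122.2 48.5
2391 Y [-90.5  93.3] Z [45.2 88. ]
tilt 89.8 centre [-3.1 76.2]
```

View pics/w.png

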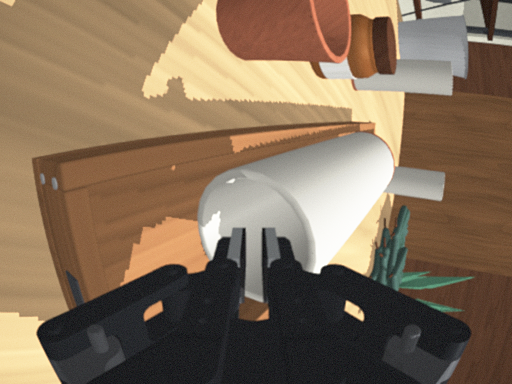

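The wrist view shows the vase lying flat (mouth at (258,235), foot at (385,160)) with the fingers loose in the mouth, and the contact force is about 0. The measured tilt is 89.8°.

Next I'll back out along the tool axis and roll the jaws 90°, so two open fingertips push evenly on both sides of the rim.

Call:
arm_command(increments=[[[0,0,0],[0,0,0],1.0],[[0,0,0],[4,-9,5],1.0],[[0,0,0],[10,-22,13],1.0],[[0,0,0],[16,-36,24],1.0],[[0,0,0],[22,-50,37],1.0]])

```text
clock: 7.8
position: [642.5, -160.0, 86.0]
ee_rot: [0.197, 0.684, 0.445, 0.544]
contact_force: [1.0, -0.2, -0.4]
gripper_width: -0.0
```

Call:
arm_command(increments=[[[-2.8,6.4,-4.8],[2,-4,3],1.0],[[-5.6,12.8,-9.6],[2,-4,3],0.9],[[-8.4,19.1,-14.5],[2,-4,3],0.7],[[-11.2,25.5,-19.3],[2,-4,3],0.5],[[-14,31.8,-24],[2,-4,3],0.34]])

```text
clock: 8.3
position: [644.7, -164.8, 89.8]
ee_rot: [0.381, 0.798, 0.166, 0.436]
contact_force: [0.1, -0.2, 0.1]
gripper_width: 51.9
```

Call:
arm_command(increments=[[[-2.8,6.4,-4.8],[0,0,0],0.34],[[-5.6,12.8,-9.6],[0,0,0],0.34],[[-8.4,19.1,-14.5],[0,0,0],0.34],[[-11.2,25.5,-19.3],[0,0,0],0.34],[[-14,31.8,-24],[0,0,0],0.34]])

```text
clock: 8.8
position: [645.0, -165.6, 90.5]
ee_rot: [0.513, 0.804, -0.135, 0.268]
contact_force: [-0.6, -0.6, -0.3]
gripper_width: 56.6
```

```bash
python3 st.py|grep -v turn; python3 - <<'E'
from h import *
s=readout.read_state();A=R.from_quat(s['ee_rot']);print(A.as_matrix().round(3))
uy=np.array([-.4058,.914,0]);ux=np.array([.914,.4058,0]);f=np.radians(55);x=uy*np.sin(f)-np.array([0,0,np.cos(f)])
B=R.from_matrix(np.array([x,ux,np.cross(x,ux)]).T);print((B*A.inv()).as_rotvec(True).round(1))
cv2.imwrite('pics/w2.png',imaging.get_image('wrist')[0])
E
python3 look.py
```

```text
clock 8.8
joints [-0.34  0.95  0.64 -0.7  -1.94 -2.34]
position [ 644.96 -165.57   90.53]
contact_force [-0.57 -0.62 -0.29]
gripper_width 56.62
tilt 55.2 xt 0.003 crate xyz -8.5 -184.1 90.5
[[-0.33   0.897  0.293]
 [ 0.752  0.438 -0.493]
 [-0.571  0.057 -0.819]]
[-1.5  2.9 -2.1]
3092 Y [-125.6   93.5] Z [14.9 87.7]
tilt -82.5 centre [-26.3  70. ]
```

View pics/w2.png

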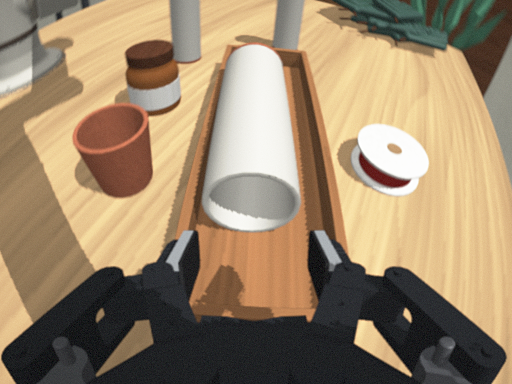

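The wrist view shows the vase straight in the crate, mouth at (252,200), centred between the open fingertips (180 and 325 px). The pot, jar and spool are undisturbed. I'll lower to mid-rim height and approach.

Call:
arm_command(increments=[[[-0.7,1.5,-1],[0,0,-10],0.37],[[-1.5,2.9,-2.1],[-2,4,-20],0.37],[[-1.5,2.9,-2.1],[-4,10,-30],0.37],[[-1.5,2.9,-2.1],[-8,18,-38],0.37],[[-1.5,2.9,-2.1],[-12,27,-44],0.37]])

```text
clock: 9.4
position: [632.2, -137.4, 44.9]
ee_rot: [0.519, 0.8, -0.161, 0.253]
contact_force: [0.3, -0.2, -1.1]
gripper_width: 53.7
```

```bash
python3 st.py|grep -v turn; python3 look.py; python3 - <<'E'
from h import *
cv2.imwrite('pics/w3.png',imaging.get_image('wrist')[0])
E
```

```text
clock 9.4
joints [-0.31  0.96  0.54 -0.69 -1.83 -2.35]
position [ 632.17 -137.37   44.94]
contact_force [ 0.27 -0.15 -1.14]
gripper_width 53.71
tilt 55.1 xt -0.0 crate xyz -8.7 -153.1 44.9
2858 Y [-124.4   93.2] Z [19.  87.7]
tilt -87.6 centre [-19.3  74.2]
```

View pics/w3.png

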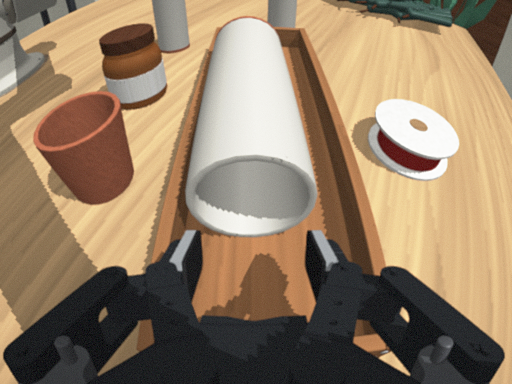

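Fingers are centred on the rim (ring spans 190–315 px). Pushing along +y.

Call:
arm_command(increments=[[[0,0,0],[-2,4.6,0],0.37],[[0,0,0],[-4,9.1,0],0.37],[[0,0,0],[-6,13.7,0],0.37],[[0,0,0],[-8,18.3,0],0.37],[[0,0,0],[-10.1,22.8,0],0.37]])

```text
clock: 10.0
position: [621.8, -113.4, 45.7]
ee_rot: [0.519, 0.801, -0.161, 0.253]
contact_force: [0.9, -2.4, -0.4]
gripper_width: 53.9
```

Call:
arm_command(increments=[[[0,0,0],[-1.6,3.7,0],0.37],[[0,0,0],[-3.2,7.3,0],0.37],[[0,0,0],[-4.9,11,0],0.37],[[0,0,0],[-6.5,14.6,0],0.37],[[0,0,0],[-8.1,18.3,0],0.37]])

```text
clock: 10.5
position: [613.8, -95.1, 45.7]
ee_rot: [0.519, 0.801, -0.161, 0.253]
contact_force: [2.5, -2.7, 0.5]
gripper_width: 53.8
```

```bash
python3 st.py|grep -v turn; python3 look.py
```

```text
clock 10.5
joints [-0.26  0.91  0.43 -0.71 -1.76 -2.34]
position [613.79 -95.09  45.73]
contact_force [ 2.46 -2.73  0.48]
gripper_width 53.82
tilt 55.1 xt -0.001 crate xyz -8.4 -107.0 45.7
2283 Y [-68.1 113. ] Z [45.9 88.1]
tilt 89.8 centre [18.  76.2]
```

Call:
arm_command(increments=[[[0,0,0],[-2,4.6,0],0.37],[[0,0,0],[-4,9.1,0],0.37],[[0,0,0],[-6,13.7,0],0.37],[[0,0,0],[-8,18.3,0],0.37],[[0,0,0],[-10.1,22.8,0],0.37]])

```text
clock: 11.05
position: [603.2, -71.0, 45.8]
ee_rot: [0.519, 0.801, -0.161, 0.253]
contact_force: [2.8, -3.6, 0.4]
gripper_width: 53.7
```

Call:
arm_command(increments=[[[0,0,0],[-2,4.6,0],0.37],[[0,0,0],[-4,9.1,0],0.37],[[0,0,0],[-6,13.7,0],0.37],[[0,0,0],[-8,18.3,0],0.37],[[0,0,0],[-10.1,22.8,0],0.37]])

```text
clock: 11.55
position: [593.0, -47.8, 45.8]
ee_rot: [0.519, 0.801, -0.161, 0.253]
contact_force: [1.3, -3.6, -0.0]
gripper_width: 53.9
```

```bash
python3 st.py|grep -v turn; python3 look.py
```

```text
clock 11.55
joints [-0.21  0.87  0.32 -0.73 -1.69 -2.33]
position [592.96 -47.82  45.76]
contact_force [ 1.3  -3.64 -0.  ]
gripper_width 53.9
tilt 55.2 xt -0.002 crate xyz -8.2 -55.4 45.8
1793 Y [  4.8 165. ] Z [45.6 88.2]
tilt 89.6 centre [82.3 76.1]
```

Call:
arm_command(increments=[[[0,0,0],[-1.6,3.7,0],0.37],[[0,0,0],[-3.2,7.3,0],0.37],[[0,0,0],[-4.9,11,0],0.37],[[0,0,0],[-6.1,13.7,0],0.37],[[0,0,0],[-6.9,15.5,0],0.37]])

```text
clock: 12.1
position: [585.6, -31.1, 45.9]
ee_rot: [0.518, 0.801, -0.16, 0.252]
contact_force: [1.5, -3.5, -0.5]
gripper_width: 54.0
```

Call:
arm_command(increments=[[[0,0,0],[-0.6,1.4,0],0.37],[[0,0,0],[-1.2,2.7,0],0.37],[[0,0,0],[-1.6,3.7,0],0.37],[[0,0,0],[-2,4.6,0],0.37],[[0,0,0],[-2,4.6,0],0.37]])

```text
clock: 12.6
position: [583.8, -27.0, 45.9]
ee_rot: [0.518, 0.801, -0.161, 0.253]
contact_force: [2.0, -5.0, -0.4]
gripper_width: 53.4
```

```bash
python3 st.py|grep -v turn; python3 look.py
```

```text
clock 12.6
joints [-0.19  0.84  0.27 -0.74 -1.65 -2.33]
position [583.8  -27.04  45.87]
contact_force [ 1.98 -5.01 -0.4 ]
gripper_width 53.43
tilt 55.1 xt -0.002 crate xyz -8.1 -32.6 45.9
1603 Y [ 37.7 188.2] Z [44.4 87.7]
tilt 89.4 centre [111.   76.1]
```

Call:
arm_command(increments=[[[0,0,0],[-0.4,0.9,0],0.37],[[0,0,0],[-0.8,1.8,0],0.37],[[0,0,0],[-0.8,1.8,0],0.37],[[0,0,0],[-1.2,2.7,0],0.37],[[0,0,0],[-1.2,2.7,0],0.37]])

```text
clock: 13.15
position: [583.7, -26.7, 45.8]
ee_rot: [0.519, 0.8, -0.162, 0.255]
contact_force: [3.4, -9.5, -0.2]
gripper_width: 54.0
```

Call:
arm_command(increments=[[[0,0,0],[-0.4,0.9,0],0.37],[[0,0,0],[-0.8,1.8,0],0.37],[[0,0,0],[-0.8,1.8,0],0.37],[[0,0,0],[-0.8,1.8,0],0.37],[[0,0,0],[-0.8,1.8,0],0.37]])

```text
clock: 13.65
position: [583.7, -26.8, 45.8]
ee_rot: [0.519, 0.799, -0.163, 0.256]
contact_force: [3.1, -7.0, 0.1]
gripper_width: 53.3
```

```bash
python3 st.py|grep -v turn; python3 look.py
```

```text
clock 13.65
joints [-0.19  0.84  0.27 -0.74 -1.64 -2.33]
position [583.74 -26.81  45.85]
contact_force [ 3.09 -7.03  0.12]
gripper_width 53.33
tilt 54.6 xt 0.001 crate xyz -8.1 -32.4 45.8
1542 Y [ 42.7 188.3] Z [45.1 88.1]
tilt 89.3 centre [113.4  76.1]
```

The tool has stalled at 7–10 N with the vase no longer advancing, so the foot is against the board. Backing away.

Call:
arm_command(increments=[[[0,0,0],[1.5,-3,0],0.37],[[0,0,0],[5,-11,1],0.37],[[0,0,0],[11,-24,6],0.37],[[0,0,0],[18,-40,16],0.37],[[0,0,0],[25,-56,30],0.37]])

```text
clock: 14.2
position: [608.2, -82.5, 75.6]
ee_rot: [0.519, 0.8, -0.163, 0.255]
contact_force: [-0.7, -0.2, 0.5]
gripper_width: 54.2
```

Call:
arm_command(increments=[[[0,0,0],[10,-22,25],0.37],[[0,0,0],[18,-40,55],0.37],[[0,0,0],[24,-54,90],0.37],[[0,0,0],[28,-64,125],0.37],[[0,0,0],[28,-64,125],0.37]])

```text
clock: 14.7
position: [637.7, -148.8, 206.2]
ee_rot: [0.519, 0.798, -0.161, 0.26]
contact_force: [-0.4, -0.5, 0.9]
gripper_width: 53.8
```

```bash
python3 st.py|grep -v turn; python3 - <<'E'
from h import *
uy=np.array([-.4058,.914,0]);ux=np.array([.914,.4058,0])
out=[]
for n in('scene','top'):
    im,P=cloud(n);q=P-[578,6.1,0];X=q@ux;Y=q@uy;Z=P[...,2];hsv=cv2.cvtColor(im,cv2.COLOR_BGR2HSV)
    m=(abs(X)<56)&(abs(Y)<215)&(Z>52)&(Z<110)&(hsv[...,1]<90)
    print(n,m.sum(),'Y',np.percentile(Y[m],[.5,99.5]).round(1),'X',np.percentile(X[m],[1,99]).round(1))
    for a in(-20,30,80,130,180):
        b=m&(abs(Y-a)<12)
        if b.sum()>5:print(a,np.percentile(Z[b],98).round(1))
    if n=='top':
        for nm,w,lo in(('jar',(275,225,312,262),70),('spool',(260,95,302,138),22),('pot',(328,198,368,236),55)):
            k=np.zeros(Z.shape,bool);k[w[1]:w[3],w[0]:w[2]]=1;k&=(Z>lo)&(Z<110)
            if k.sum()>5: print(nm,cv2.minEnclosingCircle(P[k][:,:2].astype(np.float32)))
    out.append(im)
w=imaging.get_image('wrist')[0]
cv2.imwrite('pics/z.png',np.vstack([np.hstack([cv2.resize(o,(400,300)) for o in out]),np.hstack([cv2.resize(w,(400,300)),cv2.resize(out[1][140:260,190:350],(400,300))])]))
E
```

```text
clock 14.7
joints [-0.32  0.82  0.68 -0.74 -2.05 -2.53]
position [ 637.7  -148.78  206.19]
contact_force [-0.42 -0.51  0.87]
gripper_width 53.84
tilt 54.4 xt 0.004 crate xyz -8.3 -165.8 206.2
scene 2520 Y [-34.  190.4] X [-42.4  26.6]
-20 87.1
30 87.1
80 87.1
130 87.1
180 87.2
top 2879 Y [-29.3 191. ] X [-49.7  23.5]
-20 86.4
30 86.6
80 86.3
130 86.8
180 87.0
jar ((407.2189025878906, 19.91757583618164), 31.33654022216797)
spool ((721.4181518554688, 52.075260162353516), 45.116024017333984)
pot ((496.05767822265625, -117.17048645019531), 24.919694900512695)
```

View pics/z.png

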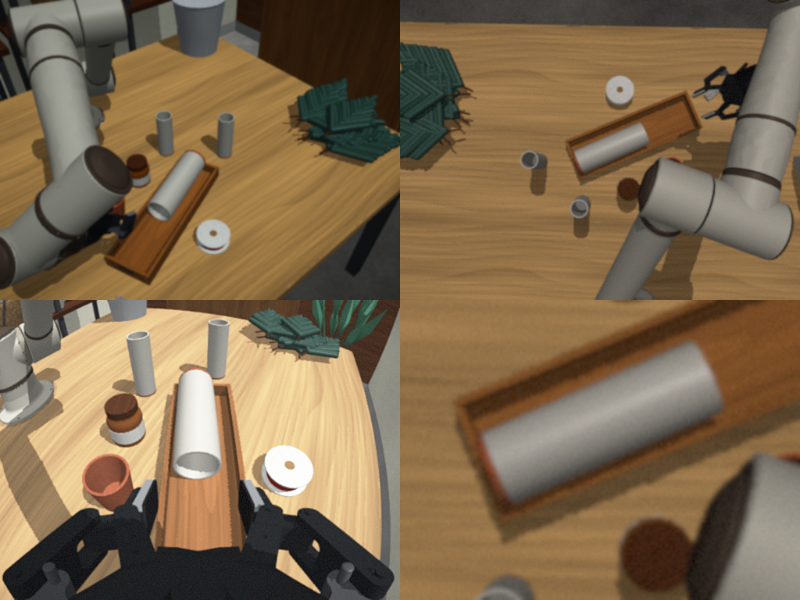

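The vase lies level (top at 86–87 mm all along). The mouth is at y ≈ -30 in the crate frame, so the foot is at ≈ 200, touching the board. The robot is clear, so I'm handing in.

```bash
python3 -c "
from bench import arm
print(arm.job_done())"
```

```text
the job is handed in; nothing more can be done
None
```

The vase now lies on its side with its foot against the end board, its mouth towards the empty end, and the robot clear of everything. I handed the job in at about 14.7 s of the 67 s allowed; no verdict was reported.

**How it was done:** I tipped the vase with two fingertips inside its mouth and held it back past the balance point. I then eased it down and pushed it along the crate by its rim until it stopped against the board.

**Last checks:**
- **Level:** the top of the vase reads 86–87 mm above the bench along its whole length.
- **Foot position:** the mouth was about 29–34 mm past the crate's middle, which puts the foot within about 4 mm of the board. This is inferred from the vase's length, because the terracotta foot band fell outside the colour mask. The push stalling at 7–10 N agrees with it.
- **Forces:** the highest contact force reported at the end of a move was about 10 N (limit 30 N).
- **Neighbours:** the candle jar and ribbon spool measured within 1 mm of where they started. The arm partly hid the pot from above, so its last reading (about 27 mm off, with a radius of 25 mm instead of 38 mm) was not usable. I did not measure its position otherwise. The wrist picture shows it upright, and nothing came near it.

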